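# Bring the salt to the front of the spice carousel and lock it

## Robot

A 7-joint arm with a two-finger parallel gripper is mounted at the origin on a cart in front of the work surface, level with it; the furniture and walls round the work are solid. World frame = base frame: x ahead of the robot, y to its left, z up, the work surface at z = 0. Lengths are in m, angles in rad, forces in N, time in s.
With the tool pointing down it reaches from about 0.35 to 0.9 m from the base axis. Payload 8.1 kg.
Tool frame: the origin (TCP) lies on the centre line of the jaws, within the pads' length; the fingertips stand 19 mm ahead of it and the grasp point (between the pads) is the TCP (arm.tip_reach is the distance from the TCP to the fingertips, in m); z points along the fingers, y is the line along which they close (so a half turn about z gives the same grasp; the last joint's range is limited). The gripper opens to 92 mm and grips with 3 to 60 N. Pads are 19 mm wide; open, the fingers measure 130 mm over their backs; the gripper's body (75 mm by 190 mm) begins 47 mm behind the grasp point.
Start: joints at [-1.29, 0.434, 0.025, 1.573, -0.012, 1.134, -0.075], TCP at [0.234, 0.58, 0.218] pointing down, gripper open.
Joint ranges: [-2.62, 2.62], [-0.44, 2.09], [-1.27, 1.32], [0.08, 2.57], [-1.32, 4.46], [0.12, 2], [-2.74, 2.74]. Speed limits (rad/s): [2.22, 2.22, 3.01, 3.01, 3.14, 3.14, 3.14].

## Interface

Orientations are given as a rotation vector (axis times angle).
In Python, from cell import arm gives the robot as it stands.
- The arm moves only by the tool arm_command, never from a script. Its argument "targets" is a list that holds one entry, the list of rows, each a list of 6 numbers: the shift along the tool's x, y, z in m, then the turn, a rotation vector about the tool's x, y, z in rad. A call has 1 to 10 rows; each row shifts and turns the commanded pose from where the row before left it, along the tool's axes as they then stand; what a row does not reach is not made up. A row lasts 1/8 s, in which the tool goes at most 62.5 mm and 10.7 degrees, less where a joint would pass 70% of its speed; a pose out of reach is approached as far as the arm can. A call with a gripper value outside its range is refused whole. "jaw" is the finger opening in m, from 0 to 0.0918, set as the call begins (left out, the last holds). The fingers move at their own pace and stop on an object; "newtons" is the grip in N (left out, the last holds). Time passes only in rows, so rows that do not move let the fingers close. It gives the time, the measured TCP pose, the force, the opening and the grip force at its end, in the units of the state.
- arm.observe(): the state, without advancing time (a new reading comes with each control period).
- arm.get_image(name): name is "side" or "top" or "wrist"; returns a dict with "pixels" (420x560x3 uint8, red, green, blue), "z_map" (420x560 float32, m along the optical axis (not along the pixel's ray), 0 where there is no reading), "fx", "fy", "cx", "cy" (pixels), "xyz" and "rotation" of the camera in the world; the wrist camera has in their place "T_tool_cam" (4x4, takes a point from camera to tool coordinates, whose origin is the TCP and whose axes are the flange's). Camera axes: x right, y down, z forward; pixel columns grow to the right and rows downward; lengths in m; the calibration is good to about 2 mm. The wrist camera is an equidistant fisheye: a pixel r from the principal point sees the ray r / f radians off the axis. A picture is of the moment at which its call begins: read the wrist's pose just before it.
- arm.sign_off(): hands the job in; it is judged then, once.
The state is a dict: "clock": time; "joints": joint angles; "dq": joint speeds; "joint_efforts": joint torques, N m; "position": TCP position; "ee_rot": TCP orientation; "force": force on the tool from outside, world axes, zero at the start; "ft_torque": the same for the moment, N m; "width": opening from 0.0 (shut) to 1.0 (fully open); "gripper_force": force on a finger pad.
Only numpy, scipy, OpenCV 4.12 (cv2) and the standard library are available. Lean on these libraries where they do the work, as an engineer would, in place of code of your own. Each camera call takes 0.05 s, during which the arm holds its last target. There are 200 camera calls.

## Task

Cooking is about to start: bring the salt shaker to the front of the spice carousel. With a fingertip push the bolt's thumb tab back so that the platter is free, turn the platter by pushing its rim until the salt shaker stands in line with the bolt, and push the bolt fully home again so that the platter is locked there. Nothing is to be gripped or lifted: keep your hands off the jars and the shaker, which stay upright in their rings, and leave everything else on the worktop where it is.

Things in the scene. Friction and masses are not known exactly. Their poses are not given: they have to be found in the camera images.
- carousel: Fixed foot of the spice carousel. Origin: on the worktop under the turning axis; z up. Its own -x direction is the carousel's FRONT (toward the robot, turned up to 0.3 rad either way): a 56 mm wide steel strip with the bolt sticks out there to 240 mm from the axis. On the foot turns a light wooden platter, 290 mm across, underside 14 mm and top 36 mm above the worktop.
- platter (a joint): Turn of the platter, rad, positive counter-clockwise from above; no end stops. 0 at the start, when the bolt locks it; at each multiple of pi/3 a scallop and its jar are exactly in line with the bolt. Friction about 0.12 N m: it stops within a few degrees when the push ends.
- scallop (a point): One of six equal finger scallops in the platter's rim, 60 degrees apart (this one is at the bolt when platter is 0): a circular bite of 20 mm radius centred at this point, 148 mm from the axis, cut through the full thickness; so 17 mm deep and 39 mm wide at the rim. The point is at mid thickness, 25 mm above the worktop.
- finial (a point): Top of the wooden finial (29 mm across) on a thin steel post in the platter's middle, 144 mm above the worktop. Round it, centred 62 mm from the axis and each in line with a scallop, six steel rings (50 mm inside, 9 mm high) hold one jar each. The salt shaker starts one or two rings to the left or right of the front.
- bolt (a joint): Locking bolt on the front strip, in m: 0 = home (nose in a scallop, platter locked with 3 mm play at the rim), 0.022 = drawn fully back, away from the axis (end stop). From 0.015 on the platter is free. About 2 N of friction; stays where left. It enters a scallop up to 10 mm out of line and centres it, else it strikes the rim at about 0.014.
- bolt_nose (a point): Centre of the bolt's round nose (radius 17 mm, 14 mm high, 25 mm above the worktop), at the end of a flat bar 34 mm wide; 148 mm in front of the axis when home. Two low steel staples, up to 37 mm above the worktop, cross the bar.
- bolt_tab (a point): Middle of the top edge of the bolt's black upright thumb tab, 73 mm above the worktop, 177 mm in front of the axis when home, 199 mm when drawn back. 12 mm thick along the slide, 38 mm wide; faces free from 40 mm above the worktop up. Pushed on its inner face (toward the jars) it draws the bolt back, on its outer face it sends it home.
- salt_shaker: The salt shaker, standing in one of the rings: 44 mm across, 90 mm high, clear glass with white-grey salt inside, waist narrowing to a small domed perforated metal cap 34 mm across; the only one on the platter without a label and with a narrow top. Origin at the centre of its underside. Loose.
- jar_tall_a: Straight spice jar with a dark cap, 41 mm across, 105 mm high, yellow-brown label; origin at the centre of its underside. Loose in its ring.
- jar_brown_cap: Spice jar with a dark brown-grey cap, 44 mm across, 96 mm high; origin at the centre of its underside. Loose in its ring.
- jar_tall_b: Straight spice jar with a dark cap and green label, 40 mm across, 105 mm high; origin at the centre of its underside. Loose in its ring.
- jar_wide_cap: Spice jar with a wide yellow cap, 45 mm across, 100 mm high; origin at the centre of its underside. Loose in its ring.
- jar_tall_c: A second jar just like jar_tall_b; origin at the centre of its underside. Loose in its ring.
- mandarin: Mandarin, 55 mm across, 48 mm high, on the worktop beside the strip; bystander. Origin at the centre of its underside.
- garlic: Garlic bulb, 56 mm across and high, on the worktop on the other side of the strip; bystander. Origin at the centre of its underside.
- matches: Match box, 36 x 53 x 14 mm, near the front edge of the worktop; bystander. Origin at the centre of its underside.
- lighter: Hob lighter, 200 mm long, 22 mm high, lying near the front edge on the right; bystander. Origin at the centre of its underside.
- lemon: Lemon, 72 x 57 x 58 mm, near the front edge of the worktop; bystander. Origin at the centre of its underside.
Mind the look-alikes: they are no part of the job. Leave any orange or turquoise look-alike of the jar_brown_cap alone. Leave any orange look-alike of the jar_tall_c alone.

How it is judged:
By the outcome, as a careful person would: the job done as asked, in the order asked, and still so for the second after the job is handed in, with the robot touching nothing.
It also fails if it takes over 69 s, if anything falls off the work surface, if the arm or the gripper's body presses on something with over 40 N, if the wrist force passes 120 N, or if a joint passes its speed limit or range.

## Working session

There is one attempt and no reset: what is moved stays moved. The work goes in short steps, Python scripts to look and compute and a tool call to move; the robot and the scene stay as the last step left them, time stands still between calls to the robot, and variables do not carry over. Pictures are saved under pics/ and viewed, at most 10 in all, crops included, and the job is handed in when it is done.

Besides the shell and the picture viewer there is one more tool, called after "Call:" as a command line: name --argument value ..., lists and objects as JSON in quotes. arm_command: Moves the arm, as the interface text tells. Its arguments: {"type":"object","properties":{"targets":{"type":"array","items":{"type":"array","items":{"type":"array","items":{"type":"number"}}}},"jaw":{"type":"number"},"newtons":{"type":"number"}},"required":["targets"]}

```bash
mkdir -p pics
cat > h.py <<'E'
import numpy as np, cv2
from cell import arm
def cloud(im):
    v,u=np.mgrid[0:420,0:560]; z=im["z_map"]
    p=np.stack([(u-im["cx"])/im["fx"]*z,(v-im["cy"])/im["fy"]*z,z],-1)
    R=np.array(im["rotation"]); 
    return p@R.T+np.array(im["xyz"])
E
python3 - <<'E'
from h import *
s=arm.observe();print(s)
for n in("top","side"):
    im=arm.get_image(n);cv2.imwrite(f"pics/{n}0.png",im["pixels"][:,:,::-1]);np.savez(f"{n}0.npz",c=cloud(im),p=im["pixels"])
    print(n,im["xyz"],np.array(im["rotation"]).tolist(),im["fx"],im["cx"],im["cy"])
E
```

```text
{'clock': 0.0, 'joints': array([-1.28962446,  0.43521078,  0.02495972,  1.57413543, -0.01159089,
        1.13400804, -0.0751317 ]), 'dq': array([1.11463023e-03, 1.60977608e-03, 4.15896411e-05, 1.79273565e-03,
       4.89860624e-04, 1.76565689e-03, 3.28623782e-05]), 'joint_efforts': array([-3.60808790e-04, -6.67847228e+01,  9.84704643e-01, -3.14456820e+01,
       -6.05943007e-02,  4.27150168e-02,  1.51003110e-04]), 'position': array([0.2338584 , 0.57900398, 0.2168376 ]), 'ee_rot': array([-5.99236595e-01, -3.08374793e+00,  2.52688217e-03]), 'force': array([-0.94010103, -0.61154847, -0.18816278]), 'ft_torque': array([-0.04624401,  0.01027346, -0.02591078]), 'gripper_force': 0.0, 'width': 0.9986011002415821}Traceback (most recent call last):
  File "<stdin>", line 4, in <module>
  File "h.py", line 7, in cloud
    return p@R.T+np.array(im["xyz"])
           ~~~~~^~~~~~~~~~~~~~~~~~~~
ValueError: operands could not be broadcast together with shapes (420,560) (3,)
```

View pics/top0.png

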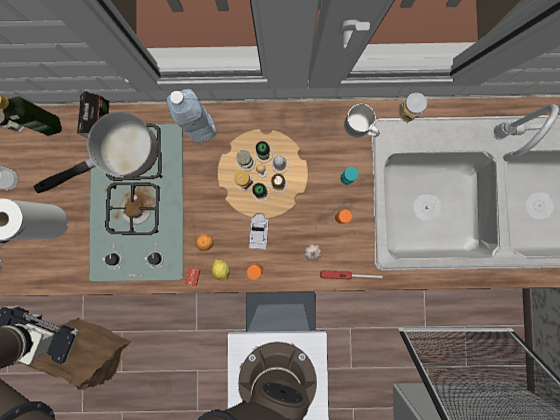

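The top view shows the platter around (263,173), the bolt and strip at (259,232), mandarin (204,242), garlic (313,252), and orange and turquoise look-alikes well outside the platter. Rotation is a rotation vector, so I'll fix the helper.

```bash
sed -i 's/R=np.array(im\["rotation"\]);/R=cv2.Rodrigues(np.array(im["rotation"],float))[0]/' h.py
python3 - <<'E'
from h import *
for n in("top","side"):
    im=arm.get_image(n);c=cloud(im);p=im["pixels"];cv2.imwrite(f"pics/{n}1.png",p[:,:,::-1]);np.savez(f"{n}0.npz",c=c,p=p)
    print(n,im["xyz"],im["rotation"],im["fx"],im["cx"],im["cy"])
    if n=="top":
        cv2.imwrite("pics/crop.png",cv2.resize(p[120:260,200:330,::-1],None,fx=4.2,fy=4.2,interpolation=cv2.INTER_CUBIC))
        for u,v in[(263,173),(279,162),(278,182),(260,191),(243,180),(244,158),(263,150),(259,232),(230,190),(150,250)]:print(u,v,c[v,u].round(4))
        # platter points
        m=(abs(c[...,2]-.036)<.006); m[:120]=0;m[225:]=0;m[:,:200]=0;m[:,330:]=0
        n_,l,st,ce=cv2.connectedComponentsWithStats(m.astype(np.uint8));k=1+st[1:,4].argmax()
        pts=c[l==k][:,:2].astype(np.float32);h=cv2.convexHull(pts);print("circ",cv2.minEnclosingCircle(h),cv2.fitEllipse(h))
        # tab and strip
        m=(abs(c[...,2]-.07)<.008);m[:210]=0;m[260:]=0;m[:,:235]=0;m[:,285:]=0
        q=c[m];print("tab",len(q),q.mean(0),q.min(0),q.max(0))
E
```

```text
top [ 0.46644923 -0.03558615  1.32036604] [-2.17136095  2.20741492 -0.05797001] 406.78771288505123 284.3067718359475 209.83607813422196
263 173 [0.6559 0.0349 0.0606]
279 162 [ 0.679  -0.0165  0.1207]
278 182 [ 0.6167 -0.013   0.141 ]
260 191 [0.5914 0.0399 0.139 ]
243 180 [0.6249 0.0895 0.1363]
244 158 [0.6903 0.0861 0.134 ]
263 150 [0.7122 0.0296 0.1386]
259 232 [0.4725 0.0517 0.0303]
230 190 [0.607  0.1416 0.0368]
150 250 [0.4205 0.4048 0.0085]
circ ((0.6500011682510376, 0.040065087378025055), 0.15443365275859833) ((0.6552087068557739, 0.038530997931957245), (0.2837896943092346, 0.302389919757843), 84.98104858398438)
tab 45 [0.48349148 0.05318872 0.07107877] [0.47825521 0.03648423 0.06339353] [0.49116422 0.07045942 0.07548936]
side [ 0.53680489 -0.8713908   0.7916522 ] [-2.25317696e+00  1.89718638e-02 -1.91031836e-03] 389.5468735198751 273.66928185091774 200.20738124491749
```

View pics/crop.png

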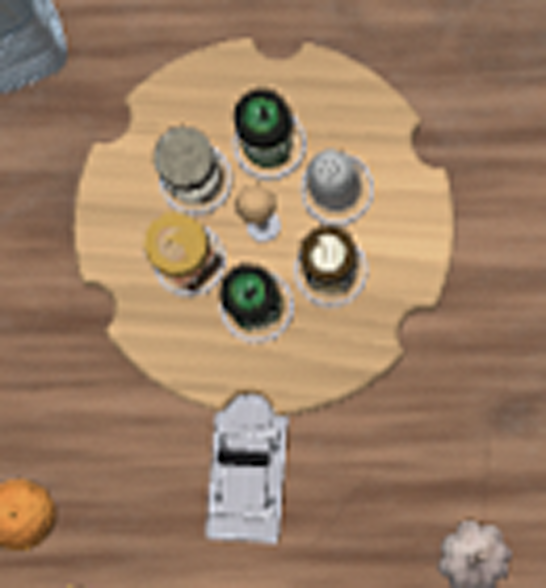

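View pics/side1.png

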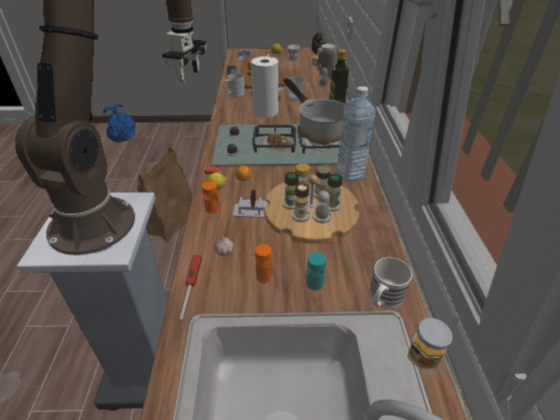

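Candidates for the salt shaker (top-view pixels):
- (279,162): grey perforated dome, narrow top, no label, top at z≈0.121.
- (244,158): wide flat brown-grey cap, which is jar_brown_cap.
- (278,182): brown jar, jar_tall_a.

The crop at (333,180) and the side view at (323,210) confirm (279,162) as the salt shaker. It stands two rings to the right of the front, so the platter must turn clockwise, to -2π/3. Next I'll refine the axis and the front direction.

Run:
```python
from h import *
from scipy.optimize import least_squares
from scipy.spatial.transform import Rotation as Rn
c=np.load("top0.npz")["c"]
m=(abs(c[...,2]-.036)<.007); m[:120]=0;m[222:]=0;m[:,:200]=0;m[:,330:]=0
cs,_=cv2.findContours(m.astype(np.uint8),cv2.RETR_EXTERNAL,cv2.CHAIN_APPROX_NONE)
k=max(cs,key=cv2.contourArea)[:,0];P=c[k[:,1],k[:,0],:2]
f=least_squares(lambda q:np.hypot(*(P-q).T)-.144,[.655,.039],loss='cauchy',f_scale=.002).x
r=np.hypot(*(P-f).T);print("axis",f,"inlier",np.mean(abs(r-.144)<.004))
a=np.arctan2(P[:,1]-f[1],P[:,0]-f[0]);d=r<.139
w=a[d];ph=np.angle(np.mean(np.exp(6j*w)))/6
print("scallop phase deg mod60",np.degrees(ph),"n",d.sum(),"clusters",np.unique(np.round((np.degrees(w)-np.degrees(ph))/60),return_counts=True))
t=np.array([.4835,.0532])-f;print("tab r",np.hypot(*t),"front ang",np.degrees(np.arctan2(t[1],t[0])))
for n,(u,v) in dict(mand=(204,242),garlic=(313,252),bottle=(190,110),bottle2=(205,130),turq=(349,175),pan=(150,140),strip=(258,245)).items():
    q=c[v,u];e=q[:2]-f;print(n,q.round(3),np.hypot(*e).round(3),np.degrees(np.arctan2(e[1],e[0])).round())
R=Rn.from_rotvec(arm.observe()["ee_rot"]).as_matrix();print(R.round(3))
```

```text
axis [0.65951846 0.03828916] inlier 0.6608996539792388
scallop phase deg mod60 -5.419596487164087 n 69 clusters (array([-2., -1.,  0.,  1.,  2.]), array([14, 15, 13, 13, 14]))
tab r 0.1766488965132054 front ang 175.15793314183907
mand [0.444 0.224 0.043] 0.284 139.0
garlic [ 0.408 -0.117  0.049] 0.296 -148.0
bottle [0.794 0.212 0.271] 0.22 52.0
bottle2 [0.784 0.207 0.103] 0.21 54.0
turq [ 0.641 -0.229  0.088] 0.268 -94.0
pan [0.768 0.39  0.055] 0.368 73.0
strip [0.431 0.057 0.006] 0.229 175.0
[[-0.927  0.375 -0.   ]
 [ 0.375  0.927 -0.001]
 [-0.    -0.001 -1.   ]]
```

```bash
cat >> h.py <<'E'
from scipy.spatial.transform import Rotation as Rn
A=np.array([.6595,.0383]); FR=174.8
def pol(r,a,t=0):  # radius, angle deg, tangential(ccw) offset
    a=np.radians(a);e=np.array([np.cos(a),np.sin(a)]);return A+r*e+t*np.array([-e[1],e[0]])
def go(xy,z,yaw,n):
    """tool-frame shift/turn from the measured pose; translation split over n rows, then the turn"""
    s=arm.observe();R=Rn.from_rotvec(s["ee_rot"]).as_matrix()
    d=np.array([*xy,z])-s["position"];G=Rn.from_euler("z",yaw,degrees=True).as_matrix()@np.diag([1,-1,-1])
    print("t",s["clock"].__round__(2),"pos",s["position"].round(4),"yaw",np.degrees(np.arctan2(R[1,0],R[0,0])).round(1),"F",s["force"].round(1))
    print("shift/row",(R.T@d/n).round(4),"turn",Rn.from_matrix(R.T@G).as_rotvec().round(4))
E
python3 -c "
from h import *
go(pol(.152,FR),.2,FR,14)"
```

```text
t 0.15 pos [0.234  0.5791 0.217 ] yaw 158.0 F [-0.1 -0.1  0.1]
shift/row [-0.0323 -0.0276  0.0013] turn [-0.0012 -0.     -0.2932]
```

Call:
arm_command --targets '[[[-0.0323, -0.0276, 0.0013, 0, 0, 0], [-0.0323, -0.0276, 0.0013, 0, 0, 0], [-0.0323, -0.0276, 0.0013, 0, 0, 0], [-0.0323, -0.0276, 0.0013, 0, 0, 0], [-0.0323, -0.0276, 0.0013, 0, 0, 0], [-0.0323, -0.0276, 0.0013, 0, 0, 0], [-0.0323, -0.0276, 0.0013, 0, 0, 0], [-0.0323, -0.0276, 0.0013, 0, 0, 0], [-0.0323, -0.0276, 0.0013, 0, 0, 0], [-0.0323, -0.0276, 0.0013, 0, 0, 0]]]' --jaw 0

```text
clock: 1.4
position: [0.4306, 0.2013, 0.2046]
ee_rot: [0.599, 3.084, 0.0]
force: [0.5, 0.3, 0.7]
width: 0.011
gripper_force: 0.0
```

Call:
arm_command --targets '[[[-0.0323, -0.0276, 0.0013, 0, 0, 0], [-0.0323, -0.0276, 0.0013, 0, 0, 0], [-0.0323, -0.0276, 0.0013, 0, 0, 0], [-0.0323, -0.0276, 0.0013, 0, 0, 0], [0, 0, 0, 0, 0, -0.15], [0, 0, 0, 0, 0, -0.143], [0, 0, 0, 0, 0, 0], [0, 0, 0, 0, 0, 0]]]'

```text
clock: 2.4
position: [0.5085, 0.052, 0.1994]
ee_rot: [-0.147, -3.138, -0.0]
force: [-0.3, 0.6, 1.0]
width: 0.004
gripper_force: 0.0
```

```bash
python3 -c "
from h import *
go(pol(.152,FR),.067,FR,4);print(arm.observe()['joints'])"
```

```text
t 2.4 pos [0.5085 0.052  0.1994] yaw 174.6 F [-0.3  0.6  1. ]
shift/row [0.0001 0.     0.0331] turn [ 0.     -0.0002 -0.0031]
[-0.3974433   0.26651257  0.2386253   1.88661778 -0.07426782  0.99710985
  1.35031999]
```

Call:
arm_command --targets '[[[0, 0, 0.033, 0, 0, 0], [0, 0, 0.033, 0, 0, 0], [0, 0, 0.033, 0, 0, 0], [0, 0, 0.033, 0, 0, 0], [0, 0, 0, 0, 0, 0], [0, 0, 0, 0, 0, 0]]]'

```text
clock: 3.15
position: [0.5093, 0.052, 0.0684]
ee_rot: [0.144, 3.137, 0.0]
force: [0.0, -1.1, 0.2]
width: 0.007
gripper_force: 0.0
```

Call:
arm_command --targets '[[[0.004, 0, 0, 0, 0, 0], [0.004, 0, 0, 0, 0, 0], [0.004, 0, 0, 0, 0, 0], [0.004, 0, 0, 0, 0, 0], [0.003, 0, 0, 0, 0, 0], [0, 0, 0, 0, 0, 0]]]'

```text
clock: 3.9
position: [0.4895, 0.0537, 0.0674]
ee_rot: [-0.143, -3.138, -0.0]
force: [0.9, 0.2, -0.3]
width: 0.005
gripper_force: 0.0
```

Call:
arm_command --targets '[[[0.004, 0, 0, 0, 0, 0], [0.004, 0, 0, 0, 0, 0], [0.003, 0, 0, 0, 0, 0], [0.002, 0, 0, 0, 0, 0], [0, 0, 0, 0, 0, 0]]]'

```text
clock: 4.53
position: [0.4767, 0.0548, 0.0675]
ee_rot: [0.143, 3.138, 0.0]
force: [0.3, 0.3, -1.2]
width: 0.008
gripper_force: 0.0
```

```bash
python3 -c "
from h import *
go(pol(.152,FR),.067,FR,1)
im=arm.get_image('top');c=cloud(im);p=im['pixels']
s=arm.get_image('side')['pixels']
a=cv2.resize(p[190:270,210:310,::-1],(400,320),interpolation=2);b=cv2.resize(s[160:240,220:320,::-1],(400,320),interpolation=2)
cv2.imwrite('pics/bolt1.png',np.hstack([a,b]))"
```

```text
t 4.53 pos [0.4767 0.0548 0.0675] yaw 174.8 F [ 0.3  0.3 -1.2]
shift/row [-0.0316  0.0001  0.0005] turn [ 0.0001  0.     -0.    ]
```

View pics/bolt1.png

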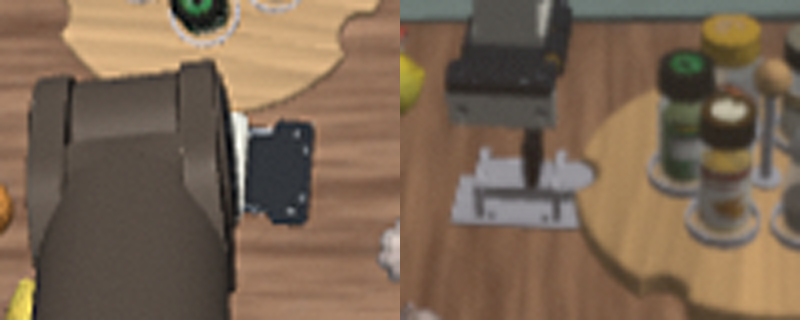

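The side view shows the closed fingers (535,160) holding the tab back. The nose (580,175) looks nearly out of the platter's rim. I'll push a little more to feel the end stop.

Call:
arm_command --targets '[[[0.0015, 0, 0, 0, 0, 0], [0.0015, 0, 0, 0, 0, 0], [0, 0, 0, 0, 0, 0]]]'

```text
clock: 5.0
position: [0.4736, 0.0551, 0.0674]
ee_rot: [-0.143, -3.138, -0.0]
force: [0.7, 0.6, -0.5]
width: 0.005
gripper_force: 0.0
```

Call:
arm_command --targets '[[[0.0015, 0, 0, 0, 0, 0], [0.0015, 0, 0, 0, 0, 0], [0, 0, 0, 0, 0, 0]]]'

```text
clock: 5.38
position: [0.4706, 0.0553, 0.0674]
ee_rot: [-0.143, -3.138, -0.0]
force: [-0.4, -0.0, 0.7]
width: 0.001
gripper_force: 0.0
```

Call:
arm_command --targets '[[[-0.01, 0, 0, 0, 0, 0], [-0.012, 0, 0, 0, 0, 0], [-0.01, 0, -0.03, 0, 0, 0], [0, 0, -0.05, 0, 0, 0], [0, 0, -0.05, 0, 0, 0], [0, 0.05, 0, 0, 0, 0], [0, 0.05, 0, 0, 0, 0], [0, 0.05, 0, 0, 0, 0], [0, 0.03, 0, 0, 0, 0], [0, 0, 0, 0, 0, 0]]]'

```text
clock: 6.62
position: [0.5193, 0.2349, 0.1971]
ee_rot: [-0.136, -3.139, -0.001]
force: [1.2, -0.3, 0.7]
width: 0.006
gripper_force: 0.0
```

```bash
python3 -c "
from h import *
im=arm.get_image('top');c=cloud(im);p=im['pixels']
m=(abs(c[...,2]-.07)<.008);m[:205]=0;m[265:]=0;m[:,:235]=0;m[:,285:]=0
q=c[m];print('tab',len(q),q.mean(0),np.hypot(*(q.mean(0)[:2]-A)))
s=arm.get_image('side')['pixels']
a=cv2.resize(p[190:270,210:310,::-1],(400,320),interpolation=2);b=cv2.resize(s[160:240,220:320,::-1],(400,320),interpolation=2)
cv2.imwrite('pics/bolt2.png',np.hstack([a,b]))"
```

```text
tab 49 [0.47462424 0.05414386 0.07004916] 0.18555343177386618
```

View pics/bolt2.png

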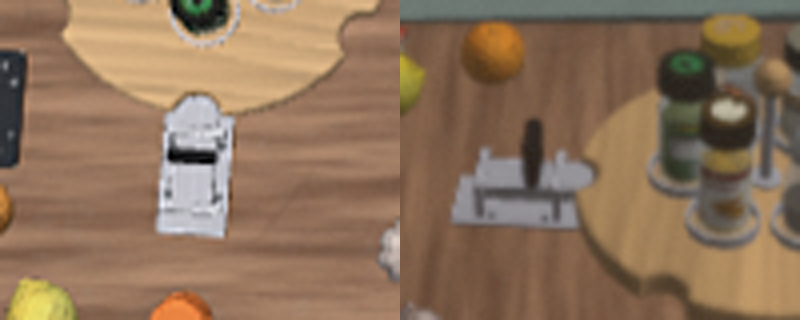

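The bolt is only partly drawn: the tab is at r≈0.186, so the bolt is at about 0.009. It did not follow the last few millimetres. I'll check where the fingertips really are relative to the TCP.

```bash
python3 -c "
from h import *
s=arm.observe();R=Rn.from_rotvec(s['ee_rot']).as_matrix()
print(getattr(arm,'tip_reach',None))
im=arm.get_image('side');C=cv2.Rodrigues(np.array(im['rotation'],float))[0]
def pr(w):
    q=C.T@(w-np.array(im['xyz']));return np.array([im['fx']*q[0]/q[2]+im['cx'],im['fy']*q[1]/q[2]+im['cy']])
b=im['pixels'][:,:,::-1].copy();u0,v0=pr(s['position']).astype(int)-[55,50]
k=6;b=cv2.resize(b[v0:v0+90,u0:u0+110],None,fx=k,fy=k,interpolation=2)
for l,col in (([0,0,0],(0,0,255)),([0,0,.019],(0,255,0)),([.0095,0,.019],(255,0,0)),([-.0095,0,.019],(255,0,0))):
    p=(pr(s['position']+R@np.array(l))-[u0,v0])*k;cv2.circle(b,tuple(p.astype(int)),4,col,1)
cv2.imwrite('pics/grip.png',b)
w=arm.get_image('wrist');print(w['T_tool_cam'].round(3),w['fx'])
c=cloud(im);T=(c-s['position'])@R
m=(abs(T[...,0])<.06)&(abs(T[...,1])<.1)&(T[...,2]>-.06)&(T[...,2]<.04)&(im['z_map']>0)
for z in np.arange(-.06,.04,.01):
    q=T[m&(abs(T[...,2]-z)<.005)]
    if len(q):print(z.round(2),len(q),q.min(0).round(3),q.max(0).round(3))
"
```

```text
0.019
[[-0.    -0.956 -0.293  0.08 ]
 [ 1.    -0.    -0.     0.   ]
 [ 0.    -0.293  0.956 -0.169]
 [ 0.     0.     0.     1.   ]] 325.19226210127806
-0.04 9 [-0.008 -0.02  -0.039] [ 0.01  -0.017 -0.035]
-0.03 19 [-0.008 -0.021 -0.035] [ 0.011 -0.014 -0.025]
-0.02 15 [-0.009 -0.02  -0.025] [ 0.011  0.003 -0.019]
-0.01 10 [-0.009 -0.011 -0.014] [ 0.012  0.005 -0.009]
```

View pics/grip.png

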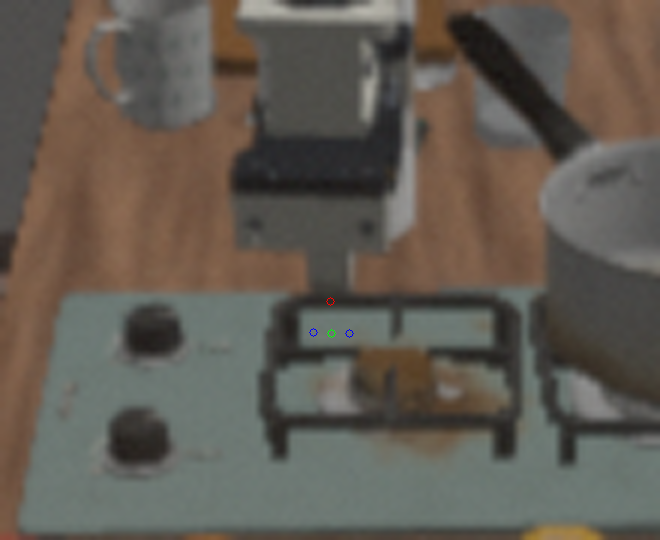

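The visible finger ends only about at the TCP (~25 mm short of the stated tip), so the tip grazed over the 73 mm tab. I'll go about 25 mm lower and repeat.

```bash
python3 -c "
from h import *
go(pol(.155,FR),.15,FR,5)"
```

```text
t 6.83 pos [0.5195 0.2303 0.1974] yaw 174.7 F [-1.  -0.5 -1.2]
shift/row [-0.0004 -0.0357  0.0095] turn [-0.0006  0.0002 -0.002 ]
```

Call:
arm_command --targets '[[[0, -0.0357, 0.0095, 0, 0, 0], [0, -0.0357, 0.0095, 0, 0, 0], [0, -0.0357, 0.0095, 0, 0, 0], [-0.001, -0.0357, 0.0095, 0, 0, 0], [-0.001, -0.0357, 0.0095, 0, 0, 0], [0, 0, 0, 0, 0, 0], [0, 0, 0.036, 0, 0, 0], [0, 0, 0.036, 0, 0, 0], [0, 0, 0.03, 0, 0, 0], [0, 0, 0.006, 0, 0, 0]]]'

```text
clock: 8.07
position: [0.5038, 0.0536, 0.0407]
ee_rot: [-0.143, -3.136, 0.001]
force: [-0.6, 0.3, -0.2]
width: 0.006
gripper_force: 0.0
```

Call:
arm_command --targets '[[[0.005, 0, 0, 0, 0, 0], [0.005, 0, 0, 0, 0, 0], [0.005, 0, 0, 0, 0, 0], [0.004, 0, 0, 0, 0, 0], [0.003, 0, 0, 0, 0, 0], [0.003, 0, 0, 0, 0, 0], [0, 0, 0, 0, 0, 0]]]'

```text
clock: 8.95
position: [0.4794, 0.0561, 0.0419]
ee_rot: [-0.142, -3.138, -0.0]
force: [0.7, -0.8, -0.3]
width: 0.011
gripper_force: 0.4
```

Call:
arm_command --targets '[[[0.0015, 0, 0, 0, 0, 0], [0.0015, 0, 0, 0, 0, 0], [0.001, 0, 0, 0, 0, 0], [0, 0, 0, 0, 0, 0]]]'

```text
clock: 9.45
position: [0.479, 0.0562, 0.0422]
ee_rot: [0.143, 3.133, 0.0]
force: [11.0, -0.7, -8.1]
width: 0.005
gripper_force: 5.5
```

```bash
python3 -c "
from h import *
s=arm.observe();print(s['position'],s['force'])
im=arm.get_image('side');c=cloud(im)
R=Rn.from_rotvec(s['ee_rot']).as_matrix();T=(c-s['position'])@R
p=im['pixels'];dark=(p.max(-1)<70)
m=dark&(abs(c[...,1]-.04)<.03)&(c[...,2]>.045)&(c[...,2]<.08)&(abs(c[...,0]-.48)<.05)
q=c[m];print('tab',len(q),q.mean(0),q.min(0),q.max(0))
m=(abs(T[...,0])<.03)&(abs(T[...,1])<.04)&(T[...,2]>-.04)&(T[...,2]<.02)
q=T[m];print('fing',len(q),q.min(0),q.max(0))
"
```

```text
[0.47901009 0.0561683  0.04223925] [11.04820257 -0.69291131 -8.11987035]
tab 18 [0.46094943 0.03660528 0.0526523 ] [0.45667095 0.03254928 0.04503122] [0.46552243 0.04639256 0.06157406]
fing 183 [-0.02693632 -0.03037122 -0.01941898] [0.02996489 0.01856294 0.01968415]
```

The 11 N reaction and the tab at r≈0.199 show the bolt at its end stop (0.022). I'll back off, rise, turn and open the jaw for a single-finger push in a scallop.

Call:
arm_command --targets '[[[-0.01, 0, 0, 0, 0, 0], [-0.008, 0, 0, 0, 0, 0], [0, 0, -0.04, 0, 0, 0], [0, 0, -0.06, 0, 0, 0.175], [0, 0, -0.06, 0, 0, 0.175], [0, 0, 0, 0, 0, 0.175], [0, 0, 0, 0, 0, 0.175], [0, 0, 0, 0, 0, 0.175], [0, 0, 0, 0, 0, 0.172], [0, 0, 0, 0, 0, 0]]]' --jaw 0.06

```text
clock: 10.75
position: [0.4935, 0.0548, 0.2017]
ee_rot: [-1.69, -2.647, 0.001]
force: [0.2, -0.2, -0.3]
width: 0.655
gripper_force: 0.0
```

```bash
python3 -c "
from h import *
go(pol(.143,-65.2,-.0395),.2,114.8,6)
im=arm.get_image('top');c=cloud(im)
m=(abs(c[...,2]-.07)<.008);m[:205]=0;m[265:]=0;m[:,:235]=0;m[:,285:]=0
q=c[m];print('tab',len(q))
if len(q):print(np.hypot(*(q.mean(0)[:2]-A)))"
```

```text
t 10.75 pos [0.4935 0.0548 0.2017] yaw 114.9 F [ 0.2 -0.2 -0.3]
shift/row [-0.038   0.0173  0.0003] turn [-0.0011 -0.0001  0.0014]
tab 0
```

Call:
arm_command --targets '[[[-0.038, 0.0173, 0, 0, 0, 0], [-0.038, 0.0173, 0, 0, 0, 0], [-0.038, 0.0173, 0, 0, 0, 0], [-0.038, 0.0173, 0, 0, 0, 0], [-0.038, 0.0173, 0, 0, 0, 0], [-0.038, 0.0173, 0, 0, 0, 0], [0, 0, 0, 0, 0, 0], [0, 0, 0, 0, 0, 0]]]'

```text
clock: 11.8
position: [0.6832, -0.1084, 0.2013]
ee_rot: [-1.689, -2.647, 0.0]
force: [-0.6, 0.1, 0.3]
width: 0.652
gripper_force: 0.0
```

```bash
python3 -c "
from h import *
go(pol(.143,-65.2,-.0395),.1,114.8,2)
s=arm.observe();print(s['width'])
im=arm.get_image('top');c=cloud(im)
m=(abs(c[...,2]-.07)<.008);m[:205]=0;m[265:]=0;m[:,:235]=0;m[:,285:]=0
q=c[m];print('tab',len(q),np.hypot(*(q.mean(0)[:2]-A)) if len(q) else '')
im=arm.get_image('side');c=cloud(im);R=Rn.from_rotvec(s['ee_rot']).as_matrix();T=(c-s['position'])@R
m=(abs(T[...,0])<.03)&(abs(T[...,1])<.08)&(T[...,2]>-.046)&(T[...,2]<.025)
q=T[m];print('fing',len(q),q.min(0),q.max(0))
for z in np.arange(-.04,.03,.01):
    k=q[abs(q[:,2]-z)<.005]
    if len(k):print(z.round(2),len(k),k.min(0).round(3),k.max(0).round(3))
cv2.imwrite('pics/hover.png',np.hstack([cv2.resize(im['pixels'][100:260,230:370,::-1],(420,480),interpolation=2),cv2.resize(arm.get_image('wrist')['pixels'][:,:,::-1],(380,285)).repeat(1,0)[:285].copy() if 0 else cv2.copyMakeBorder(cv2.resize(arm.get_image('wrist')['pixels'][:,:,::-1],(380,285)),0,195,0,0,0)]))
"
```

```text
t 11.8 pos [ 0.6832 -0.1084  0.2013] yaw 114.9 F [-0.6  0.1  0.3]
shift/row [0.     0.0003 0.0507] turn [-0.0009 -0.0012  0.0022]
0.6515057128039725
tab 15 0.19898269056461831
fing 223 [-0.01298594 -0.05097765 -0.0459635 ] [ 0.00949322  0.04838606 -0.00719457]
-0.04 67 [-0.012 -0.051 -0.045] [ 0.009  0.046 -0.035]
-0.03 72 [-0.013 -0.049 -0.035] [ 0.009  0.044 -0.025]
-0.02 56 [-0.012 -0.049 -0.025] [ 0.009  0.044 -0.015]
-0.01 20 [-0.011 -0.038 -0.015] [ 0.008  0.038 -0.007]
```

View pics/hover.png

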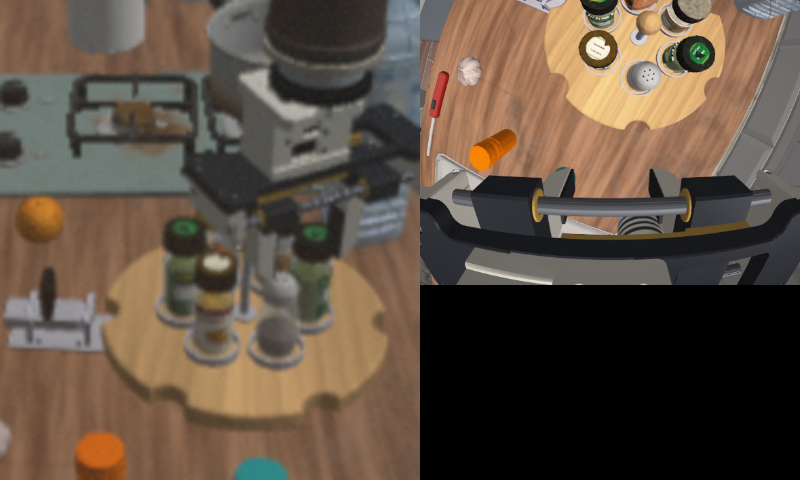

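The tab is at r=0.199, so the bolt is fully drawn, and the wrist view shows the unlabelled perforated shaker in the scallop line below. The fingers again end about at the TCP, so I'm descending into the scallop.

Call:
arm_command --targets '[[[0, 0, 0.04, 0, 0, 0], [0, 0, 0.04, 0, 0, 0], [0, 0, 0.04, 0, 0, 0], [0, 0, 0.035, 0, 0, 0], [0, 0, 0.015, 0, 0, 0], [0, 0, 0.01, 0, 0, 0], [0, 0, 0.005, 0, 0, 0], [0, 0, 0, 0, 0, 0]]]'

```text
clock: 12.95
position: [0.6841, -0.1087, 0.0176]
ee_rot: [1.692, 2.646, 0.001]
force: [0.5, -0.4, 0.0]
width: 0.653
gripper_force: 0.0
```

Run:
```python
from h import *
go(pol(.143,-65.2,-.0395),.016,114.8,1)
# per-row tool-frame motion for 5deg clockwise step about axis (constant in tool frame)
d=np.radians(5)
p0=pol(.143,-65.2,-.0395);p1=pol(.143,-70.2,-.0395);R=Rn.from_euler("z",114.8,degrees=True).as_matrix()@np.diag([1,-1,-1])
print((R.T@np.array([*(p1-p0),0])).round(4),"turn z",d.round(4))
```

```text
t 12.95 pos [ 0.6841 -0.1087  0.0176] yaw 114.8 F [ 0.5 -0.4  0. ]
shift/row [ 0.0008 -0.0002  0.0016] turn [0.0009 0.0004 0.0001]
[ 0.004  -0.0123  0.    ] turn z 0.0873
```

Call:
arm_command --targets '[[[0.0032, -0.0098, 0, 0, 0, 0.0698], [0.0032, -0.0098, 0, 0, 0, 0.0698], [0.0032, -0.0098, 0, 0, 0, 0.0698], [0.0032, -0.0098, 0, 0, 0, 0.0698], [0.0032, -0.0098, 0, 0, 0, 0.0698], [0.0032, -0.0098, 0, 0, 0, 0.0698], [0.0032, -0.0098, 0, 0, 0, 0.0698]]]'

```text
clock: 13.82
position: [0.6133, -0.1029, 0.0181]
ee_rot: [2.284, 2.154, 0.002]
force: [1.6, -1.4, -1.7]
width: 0.652
gripper_force: 1.0
```

```bash
cat >> h.py <<'E'
def phase(n="side"):
    """scallop phase (deg mod 60) from the platter outline seen in the top view"""
    c=cloud(arm.get_image("top"));r=np.hypot(c[...,0]-A[0],c[...,1]-A[1]);a=np.arctan2(c[...,1]-A[1],c[...,0]-A[0])
    m=(abs(c[...,2])<.02)&(r>.131)&(r<.142)
    w=np.degrees(a[m]);h,e=np.histogram(w%60,12,(0,60))
    print("n",m.sum(),"phase",np.degrees(np.angle(np.mean(np.exp(6j*a[m])))/6)%60,"hist",h,"sectors",np.unique(np.round(w/10)*10,return_counts=True))
E
python3 -c "
from h import *
go(pol(.143,-93.2,-.0395),.016,86.8,1);phase()"
```

```text
t 13.82 pos [ 0.6133 -0.1029  0.0181] yaw 86.6 F [ 1.6 -1.4 -1.7]
shift/row [ 0.0006 -0.0012  0.0021] turn [ 0.0026  0.0007 -0.0027]
n 71 phase 27.427526364914694 hist [ 0  0  0  0 19 34 18  0  0  0  0  0] sectors (array([-30.,  20.,  30.,  80.,  90., 140., 150.]), array([13,  1,  7,  6, 14, 12, 18]))
```

It's working: the scallop phase went from 54.8° to 27.4°, so the platter has turned 27°. Continuing.

Call:
arm_command --targets '[[[0.0032, -0.0098, 0, 0, 0, 0.0698], [0.0032, -0.0098, 0, 0, 0, 0.0698], [0.0032, -0.0098, 0, 0, 0, 0.0698], [0.0032, -0.0098, 0, 0, 0, 0.0698], [0.0032, -0.0098, 0, 0, 0, 0.0698], [0.0032, -0.0098, 0, 0, 0, 0.0698], [0.0032, -0.0098, 0, 0, 0, 0.0698], [0.0032, -0.0098, 0, 0, 0, 0.0698], [0, 0, 0, 0, 0, 0]]]'

```text
clock: 15.0
position: [0.5457, -0.055, 0.0174]
ee_rot: [-2.788, -1.448, 0.0]
force: [-1.6, -2.0, 0.0]
width: 0.653
gripper_force: 1.1
```

```bash
python3 -c "
from h import *
go(pol(.143,-125.2,-.0395),.016,54.8,1);phase()"
```

```text
t 15.0 pos [ 0.5457 -0.055   0.0174] yaw 54.9 F [-1.6 -2.   0. ]
shift/row [-0.0011 -0.0003  0.0014] turn [-0.0003  0.      0.0017]
n 67 phase 54.835047569673684 hist [ 5  0  0  0  0  0  0  0  0  7 28 27] sectors (array([-70., -60., -10.,  -0.,  50.,  60., 110., 120.]), array([ 7, 16,  2,  7,  7,  3, 19,  6]))
```

60° done. Now I'll lift, swing back 60° and push the next scallop.

Call:
arm_command --targets '[[[0, 0.004, -0.01, 0, 0, 0], [0, -0.004, -0.04, 0, 0, 0], [-0.0047, 0.0254, 0, 0, 0, -0.1745], [-0.0047, 0.0254, 0, 0, 0, -0.1745], [-0.0047, 0.0254, 0, 0, 0, -0.1745], [-0.0047, 0.0254, 0, 0, 0, -0.1745], [-0.0047, 0.0254, 0, 0, 0, -0.1745], [-0.0047, 0.0254, 0, 0, 0, -0.1745], [0, 0, 0, 0, 0, 0], [0, 0, 0, 0, 0, 0]]]'

```text
clock: 16.3
position: [0.6844, -0.1079, 0.0673]
ee_rot: [-1.696, -2.644, 0.0]
force: [-1.2, -0.1, 0.2]
width: 0.651
gripper_force: 0.0
```

```bash
python3 -c "
from h import *
go(pol(.143,-65.2,-.0395),.016,114.8,1);phase()"
```

```text
t 16.3 pos [ 0.6844 -0.1079  0.0673] yaw 114.7 F [-1.2 -0.1  0.2]
shift/row [ 0.0001 -0.0008  0.0513] turn [-0.0001  0.0001 -0.0026]
n 41 phase 53.634546740632075 hist [ 1  0  0  0  0  0  0  0  0  6 21 13] sectors (array([-10.,   0.,  50.,  60., 110., 120.]), array([ 3,  5,  7,  3, 17,  6]))
```

Call:
arm_command --targets '[[[0, 0, 0.03, 0, 0, 0], [0, 0, 0.015, 0, 0, 0], [0, 0, 0.005, 0, 0, 0], [0, 0, 0, 0, 0, 0], [0.0032, -0.0098, 0, 0, 0, 0.0698], [0.0032, -0.0098, 0, 0, 0, 0.0698], [0.0032, -0.0098, 0, 0, 0, 0.0698], [0.0032, -0.0098, 0, 0, 0, 0.0698], [0.0032, -0.0098, 0, 0, 0, 0.0698], [0.0032, -0.0098, 0, 0, 0, 0.0698]]]'

```text
clock: 17.6
position: [0.6239, -0.1051, 0.0181]
ee_rot: [2.208, 2.232, 0.001]
force: [1.3, -2.6, -1.8]
width: 0.656
gripper_force: 1.4
```

Call:
arm_command --targets '[[[0.0032, -0.0098, 0, 0, 0, 0.0698], [0.0032, -0.0098, 0, 0, 0, 0.0698], [0.0032, -0.0098, 0, 0, 0, 0.0698], [0.0032, -0.0098, 0, 0, 0, 0.0698], [0.0032, -0.0098, 0, 0, 0, 0.0698], [0.0032, -0.0098, 0, 0, 0, 0.0698], [0.0032, -0.0098, 0, 0, 0, 0.0698], [0.0032, -0.0098, 0, 0, 0, 0.0698], [0, 0, 0, 0, 0, 0]]]'

```text
clock: 18.73
position: [0.5527, -0.0626, 0.0177]
ee_rot: [2.738, 1.539, -0.002]
force: [-4.5, -5.7, 1.1]
width: 0.652
gripper_force: 2.5
```

```bash
python3 -c "
from h import *
go(pol(.143,-125.2,-.0395),.016,54.8,1);phase()"
```

```text
t 18.73 pos [ 0.5527 -0.0626  0.0177] yaw 58.7 F [-4.5 -5.7  1.1]
shift/row [ 0.0018 -0.0103  0.0017] turn [-0.0001  0.0011  0.0676]
n 73 phase 58.83503509037828 hist [24  3  0  0  0  0  0  0  0  0 11 35] sectors (array([-70., -60., -50.,  -0.,  50.,  60., 110., 120.]), array([ 1, 18,  3, 12,  2, 11,  8, 18]))
```

Call:
arm_command --targets '[[[0.0016, -0.005, 0, 0, 0, 0.035], [0.0016, -0.005, 0, 0, 0, 0.035], [0, 0, 0, 0, 0, 0]]]'

```text
clock: 19.15
position: [0.546, -0.0549, 0.0176]
ee_rot: [2.79, 1.443, -0.002]
force: [-4.2, -4.5, 0.8]
width: 0.652
gripper_force: 2.7
```

Call:
arm_command --targets '[[[0, 0.004, -0.01, 0, 0, 0], [0, 0, -0.05, 0, 0, 0], [0, 0, -0.05, 0, 0, 0], [-0.03, 0, -0.05, 0, 0, 0], [-0.05, 0, 0, 0, 0, 0], [-0.04, 0, 0, 0, 0, 0], [0, 0, 0, 0, 0, 0]]]' --jaw 0

```text
clock: 20.02
position: [0.48, -0.1567, 0.1785]
ee_rot: [2.792, 1.438, 0.004]
force: [0.8, 0.3, -0.8]
width: 0.005
gripper_force: 0.0
```

```bash
python3 -c "
from h import *
phase()
im=arm.get_image('top');c=cloud(im)
m=(abs(c[...,2]-.07)<.008);m[:205]=0;m[265:]=0;m[:,:235]=0;m[:,285:]=0
q=c[m];print('tab',len(q),np.hypot(*(q.mean(0)[:2]-A)) if len(q) else '')
cv2.imwrite('pics/turned.png',cv2.resize(im['pixels'][120:260,190:330,::-1],None,fx=4,fy=4,interpolation=2))
go(pol(.225,FR),.2,FR,4)"
```

```text
n 131 phase 54.451408357806855 hist [10  0  0  0  0  0  0  0  0 20 49 52] sectors (array([-180., -130., -120.,  -70.,  -60.,  -10.,   -0.,   50.,   60.,
        110.,  120.,  170.,  180.]), array([ 3, 15, 18,  6, 13,  3,  4,  8,  3, 19,  6, 18, 15]))
tab 52 0.20687643434333847
t 20.12 pos [ 0.4819 -0.1538  0.1778] yaw 54.8 F [ 0.6 -0.  -1.2]
shift/row [ 0.0367 -0.0401 -0.0055] turn [ 0.0026 -0.     -2.0948]
```

View pics/turned.png

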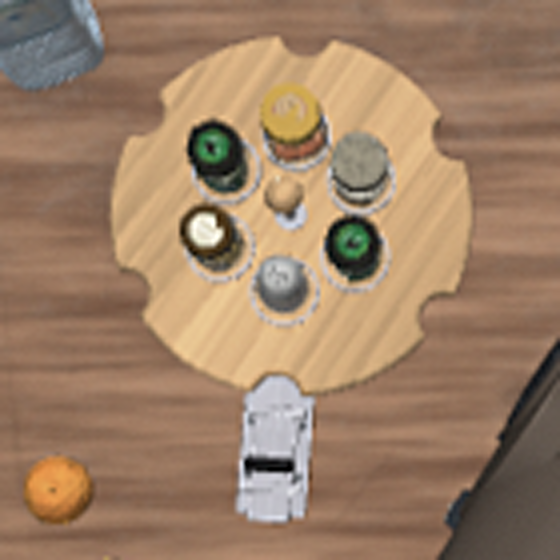

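The salt shaker is now in line with the bolt (crop pixel (283,285)): the phase is 54.5° against 54.8°, and all jars are upright. Next I'll push the bolt home from outside.

Call:
arm_command --targets '[[[0.036, -0.041, 0, 0, 0, 0], [0.036, -0.041, 0, 0, 0, 0], [0.036, -0.041, 0, 0, 0, 0], [0.036, -0.041, 0, 0, 0, 0], [0, 0, 0, 0, 0, 0.175], [0, 0, 0, 0, 0, 0.175], [0, 0, 0, 0, 0, 0.175], [0, 0, 0, 0, 0, 0.175], [0, 0, 0, 0, 0, 0.175], [0, 0, 0, 0, 0, 0.172]]]'

```text
clock: 21.38
position: [0.4307, 0.0598, 0.1772]
ee_rot: [3.138, -0.147, 0.001]
force: [-0.1, 0.2, -0.6]
width: 0.007
gripper_force: 0.0
```

```bash
python3 -c "
from h import *
go(pol(.23,FR),.042,FR-180,4);print(arm.observe()['joints'][6])"
```

```text
t 21.38 pos [0.4307 0.0598 0.1772] yaw -5.4 F [-0.1  0.2 -0.6]
shift/row [-0.0001  0.0002  0.0338] turn [-0.     -0.0006 -0.0029]
-1.4230740950591643
```

Call:
arm_command --targets '[[[0, 0, 0.034, 0, 0, 0], [0, 0, 0.034, 0, 0, 0], [0, 0, 0.034, 0, 0, 0], [0, 0, 0.033, 0, 0, 0], [0, 0, 0, 0, 0, 0], [0.006, 0, 0, 0, 0, 0], [0.005, 0, 0, 0, 0, 0], [0.004, 0, 0, 0, 0, 0], [0.004, 0, 0, 0, 0, 0], [0, 0, 0, 0, 0, 0]]]'

```text
clock: 22.62
position: [0.4495, 0.0565, 0.0421]
ee_rot: [-3.138, 0.142, -0.001]
force: [0.6, -0.4, -0.1]
width: 0.0
gripper_force: 0.0
```

Call:
arm_command --targets '[[[0.003, 0, 0, 0, 0, 0], [0.003, 0, 0, 0, 0, 0], [0.003, 0, 0, 0, 0, 0], [0.003, 0, 0, 0, 0, 0], [0.003, 0, 0, 0, 0, 0], [0, 0, 0, 0, 0, 0]]]'

```text
clock: 23.38
position: [0.4646, 0.0551, 0.042]
ee_rot: [3.138, -0.142, 0.001]
force: [-0.1, 0.3, -0.1]
width: 0.008
gripper_force: 0.0
```

Call:
arm_command --targets '[[[0.0015, 0, 0, 0, 0, 0], [0.0015, 0, 0, 0, 0, 0], [0.0015, 0, 0, 0, 0, 0], [0, 0, 0, 0, 0, 0]]]'

```text
clock: 23.88
position: [0.4669, 0.0549, 0.0416]
ee_rot: [-3.138, 0.142, 0.005]
force: [-7.3, -1.0, 4.6]
width: 0.005
gripper_force: 3.4
```

Call:
arm_command --targets '[[[0.0015, 0, 0, 0, 0, 0], [0.001, 0, 0, 0, 0, 0], [0, 0, 0, 0, 0, 0]]]'

```text
clock: 24.25
position: [0.4668, 0.055, 0.0412]
ee_rot: [-3.137, 0.142, 0.012]
force: [-13.7, 2.0, 11.6]
width: 0.006
gripper_force: 7.2
```

Call:
arm_command --targets '[[[-0.015, 0, 0, 0, 0, 0], [-0.015, 0, -0.02, 0, 0, 0], [0, 0, -0.05, 0, 0, 0], [0, 0, -0.05, 0, 0, 0], [0, 0, -0.04, 0, 0, 0], [0, -0.05, 0, 0, 0, 0], [0, -0.05, 0, 0, 0, 0], [0, -0.05, 0, 0, 0, 0], [0, -0.03, 0, 0, 0, 0], [0, 0, 0, 0, 0, 0]]]'

```text
clock: 25.5
position: [0.4574, 0.2384, 0.2016]
ee_rot: [3.138, -0.137, 0.001]
force: [0.7, -0.0, -0.4]
width: 0.007
gripper_force: 0.0
```

```bash
python3 -c "
from h import *
phase()
im=arm.get_image('top');c=cloud(im)
m=(abs(c[...,2]-.07)<.008);m[:205]=0;m[265:]=0;m[:,:235]=0;m[:,285:]=0
q=c[m];print('tab',len(q),q.mean(0),np.hypot(*(q.mean(0)[:2]-A)) if len(q) else '')
s=arm.get_image('side')['pixels']
a=cv2.resize(im['pixels'][120:260,200:320,::-1],(400,467),interpolation=2);b=cv2.resize(s[140:257,210:310,::-1],(400,467),interpolation=2)
cv2.imwrite('pics/final.png',np.hstack([a,b]))"
```

```text
n 101 phase 54.763581611854846 hist [11  0  0  0  0  0  0  0  0 13 41 36] sectors (array([-180., -130., -120.,  -70.,  -60.,  -10.,   -0.,   50.,   60.,
        110.,  120.,  170.,  180.]), array([ 2, 15, 17,  7, 13,  2,  5,  9,  3, 18,  5,  3,  2]))
tab 49 [0.47464379 0.05410919 0.07047274] 0.1855309922222666
```

View pics/final.png

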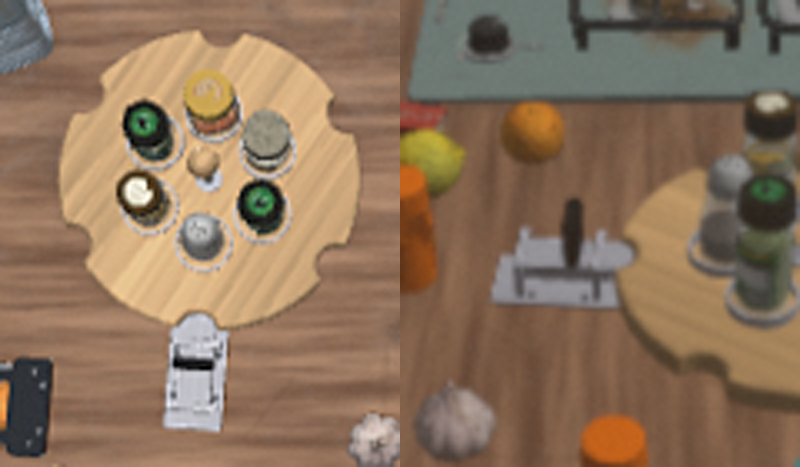

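```bash
python3 -c "
from h import *
im=arm.get_image('top')
for n,c in(('start',np.load('top0.npz')['c']),('now',cloud(im))):
    m=(abs(c[...,2]-.07)<.008);m[:210]=0;m[255:]=0;m[:,:235]=0;m[:,285:]=0
    q=c[m];print(n,len(q),q.mean(0),np.hypot(*(q.mean(0)[:2]-A)))"
```

```text
start 45 [0.48349148 0.05318872 0.07107877] 0.1766371260534477
now 45 [0.48350142 0.0532506  0.07019644] 0.17663244836751424
```

The tab is back exactly at its starting (home) position: r = 0.1766 m both times. The 0.1855 reading came from my mask catching the orange look-alike. The platter phase is 54.76° against 54.8°, with the salt at the front and everything upright, so I'm handing in.

```bash
python3 -c "
from cell import arm
print(arm.sign_off())"
```

```text
the job is handed in; nothing more can be done
None
```

The salt shaker now stands at the front of the carousel, in line with the bolt. The bolt is fully home and the platter locked, with every jar upright, and the job was handed in after about 26 s of the 69 s allowed.

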